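# Knock the lock peg home and hold the sensor over the coupon

### The job

With the mallet (not the gripper), knock the measuring station's lock peg fully home, then put the mallet back on its rubber mat and let go of it. Then take the sensor head out of its tray, carry it over the white divider and finish while holding it still, upright and about 1 cm above the copper coupon, centred on it and with its long side along the coupon's long side. Nothing may touch the divider, only the mallet may touch the station and its peg, and leave the bottles and the jar where they stand.

Things in the scene. Friction and masses are not known exactly. Their poses are not given: they have to be found in the camera images.
- station: Fixed aluminium base plate 110 (x) x 220 (y) x 15 mm on the bench, on the side of the divider away from the mallet. Origin: centre of its underside. At y = -60 mm a black block 80 x 50 mm rises to 37 mm and carries the coupon; at y = +65 mm a round steel boss of 36 mm diameter rises to 45 mm and carries the lock peg.
- coupon_top (a point): Centre of the upper face of the copper coupon, 70 (its x) x 30 (its y) x 3 mm, fixed flat on the station's black block; its upper face is 40 mm above the bench. z is up.
- peg_top (a point): Centre of the top of the lock peg's round dark steel cap (diameter 28 mm, 8 mm thick) above the boss, on a 14 mm shaft; 68 mm above the bench at joint value 0, 53 mm when home (cap down on the boss).
- lock_peg (a joint): How far the lock peg is down, m: 0 fully up, 0.015 fully home. Pushing it down takes about 6 N (light spring, tight fit, slight damping); it stays where it is driven.
- mallet: Mallet of 0.35 kg standing on one face of its head on the mat. Upright round head, white with a steel band, diameter 40 mm (41 mm over the band), 56 mm high. A wooden handle, 22 mm wide and 18 mm high, leaves the head level along the mallet's -x at mid height and ends 165 mm from the head's axis. Origin: centre of the head's lower face; z up along the head. Centre of mass about 10 mm from the head's axis towards the handle.
- mallet_grip (a point): Point on the mallet handle's centre line, 55 mm from the head's axis and 28 mm above the head's lower face: a good place to grip, across the handle.
- mat: Fixed black rubber mat 200 (x) x 90 (y) x 4 mm; origin: centre of its underside. The mallet's head starts 65 mm from its centre along +x, the handle lying above the mat along -x.
- sensor: Cordless sensor head of about 0.35 kg: upright aluminium block 64 (x) x 28 (y) mm, from 10 to 100 mm high, on a black foot 70 (x) x 30 (y) x 12 mm. Origin: centre of the foot's underside; z up. Grip it across its 28 mm sides, about 70 mm above the underside. Both ways round are equal.
- tray: Fixed grey parking tray 86 (x) x 46 (y) x 20 mm, walls 5 mm, floor 5 mm thick, open above; the sensor stands in it, axes parallel. Origin: centre of its underside.
- divider: Fixed upright white panel on the bench, 500 (its x) x 18 mm (22 at its aluminium top edge), 102 mm high, with small feet, between the tray and the station. Origin: centre of its underside.
- bottle_a: Bystander: white bottle with a red cap, 64 mm diameter, 150 mm high; origin: centre of its underside.
- bottle_b: Bystander: amber bottle with a white cap, 64 mm diameter, 130 mm high; origin: centre of its underside.
- jar: Bystander: small clear jar with a white cap, 52 mm diameter, 55 mm high; origin: centre of its underside.
Not all that is in view belongs to the job. Several things have the shape of the sensor; the one meant has the colours described above.

How it is judged:
By the outcome, as a careful person would: the job done as asked, in the order asked, and still so for the second after the job is handed in, while the arm keeps its last pose, push and grip.
It also fails if it takes over 54 s, if anything falls off the work surface, if the arm or the gripper's body presses on something with over 40 N, if the wrist force passes 120 N, or if a joint passes its speed limit or range.

### The arm

A 6-joint arm with a two-finger parallel gripper is mounted at the origin on the work surface. World frame = base frame: x ahead of the robot, y to its left, z up, the work surface at z = 0. Lengths are in mm, angles in degrees, forces in N, time in s.
With the tool pointing down it reaches from about 250 to 800 mm from the base axis. Payload 8.5 kg.
Tool frame: the origin (TCP) lies at the very end of the fingers, on their centre line; the grasp point (between the pads) lies 19 mm behind it (bot.hold_point_z is the distance from the TCP to the grasp point, in mm); z points along the fingers, y is the line along which they close (so a half turn about z gives the same grasp; the last joint's range is limited). The gripper opens to 85 mm and grips with 20 to 120 N. Pads are 22 mm wide; open, the fingers measure 114 mm over their backs; the gripper's body (76 mm by 85 mm) begins 54 mm behind the grasp point. The pads swing forward as they close: fully open they stand 13 mm farther back than shut.
Start: joints at [-66.578, 13.648, -0.773, 75.585, 0, 90], TCP at [208.673, -481.7, 231.276] pointing down, gripper open.
Joint ranges: [-152.45, 152.45], [-59.26, 108.67], [-65.41, 83.53], [-104.44, 129.93], [-82.83, 76.93], [-180, 180]. Speed limits (degrees/s): [127.2, 127.2, 159.86, 180, 180, 180].

### API

Orientations are given as [roll, pitch, yaw] about the fixed x, y, z axes, in that order (R = Rz(yaw) Ry(pitch) Rx(roll)).
In Python, from cell import bot gives the robot as it stands.
- The arm moves only by the shell command python3 -m creep 'ROWS' [OPENING] [FORCE]. ROWS is JSON, a list of rows, each a list of 6 numbers: the shift along the tool's x, y, z scaled (see below), then the turn, a rotation vector about the tool's x, y, z scaled (see below). A call has 1 to 5 rows; each row shifts and turns the commanded pose from where the row before left it, along the tool's axes as they then stand; what a row does not reach is not made up. The controller multiplies each number of a shift by 10 cm and each number of a turn by 0.5 rad. A row lasts 1/8 s, in which the tool goes at most 62.5 mm and 10.7 degrees, less where a joint would pass 70% of its speed; a pose out of reach is approached as far as the arm can. A call with a number of a shift or a turn outside -1 to 1 is refused whole. A call with a gripper value outside its range is refused whole. OPENING is the opening, from 0 (shut) to 1 (fully open), set as the call begins (- or left out, the last holds). The fingers move at their own pace and stop on an object; FORCE is the grip in N (left out, the last holds). Time passes only in rows, so rows that do not move let the fingers close. It gives the time, the measured TCP pose, the force, the opening and the grip force at its end, in the units of the state.
- bot.get_state(): the state, without advancing time (a new reading comes with each control period).
- bot.snapshot(name): name is "side" or "top"; returns (picture, depth): 400x640x3 uint8, red, green, blue; 400x640 float32, mm along the optical axis (not along the pixel's ray), 0 where there is no reading.
- bot.camera_model(name): a dict with "fov_y" (degrees; the focal length in pixels is half the picture's height over the tangent of half this angle, whatever the lens; pixels are square), "cx", "cy" (the principal point, pixels), "k1" (the pictures are not rectified: a ray, as slopes to the right and down, at radius r is drawn at 1 + k1 r^2 times it, then the intrinsics apply), "R" (3x3) and "t" (3): a world point X has camera coordinates R X + t. Camera axes: x right, y down, z forward; pixel columns grow to the right and rows downward; lengths in mm; the calibration is good to about 2 mm. A picture is of the moment at which its call begins. camera_model takes no time and is no camera call.
- bot.close_job(): hands the job in; it is judged then, once.
Trained networks look in the newest picture that a camera, given by its name, has taken for a name from the list of things; names that differ only in an ending like _2 or _b are one class to them, and where a whole thing is asked for, a point or a joint stands for the part that bears it (a point fixed in the world has none). Each returns a list of dicts, best first, with "p" (0 to 1); they miss things now and then, are a little off and sometimes report something else, mostly with a low value. They report only what shows in the picture. A call takes as long as a camera call. They do not tell look-alikes from the thing itself.
- bot.silhouettes(name, camera): "pixels" (400x640 bool, what is visible of it) and "rect" ([left, top, width, height] in pixels, round what is visible of it).
- bot.pinpoint(name, camera): "position" ([column, row] in pixels: a listed point, or the origin of a listed thing).
The state is a dict: "t": time; "q": joint angles; "joint_velocities": joint speeds; "joint_torque": joint torques, N m; "position": TCP position; "eef_rot": TCP orientation; "force": force on the tool from outside, world axes, zero at the start; "wrist_torque": the same for the moment, N m; "opening": opening from 0.0 (shut) to 1.0 (fully open); "finger_force": force on a finger pad.
Only numpy, scipy, OpenCV 4.12 (cv2) and the standard library are available. Lean on these libraries where they do the work, as an engineer would, in place of code of your own. Each camera call takes 0.05 s, during which the arm holds its last target. There are 200 camera calls.

## Working session

There is one attempt and no reset: what is moved stays moved. The work goes in short steps, Python scripts to look and compute and a shell command to move; the robot and the scene stay as the last step left them, time stands still between calls to the robot, and variables do not carry over. Pictures are saved under pics/ and viewed, at most 10 in all, crops included, and the job is handed in when it is done.

```bash
ls; mkdir -p pics; cat > h.py <<'E'
import numpy as np, cv2
from cell import bot
def snap(n,f=None):
    im,d=bot.snapshot(n)
    if f: cv2.imwrite('pics/'+f,im[:,:,::-1])
    return im,d
def cam(n):
    c=bot.camera_model(n); f=200/np.tan(np.radians(c['fov_y']/2)); return c,f
def ray(n,px):
    c,f=cam(n); u=np.array([(px[0]-c['cx'])/f,(px[1]-c['cy'])/f]); s=u.copy()
    for _ in range(20): s=u/(1+c['k1']*(s@s))
    R=np.array(c['R']); t=np.array(c['t']); return -R.T@t, R.T@np.array([s[0],s[1],1])
def onz(n,px,z):
    o,d=ray(n,px); return o+d*(z-o[2])/d[2]
def bydepth(n,px,dep):
    o,d=ray(n,px); return o+d*dep
def cloud(n,dep,mask):
    ys,xs=np.nonzero(mask&(dep>0)); return np.array([bydepth(n,(x,y),dep[y,x]) for x,y in zip(xs,ys)]).reshape(-1,3)
def proj(n,X):
    c,f=cam(n); p=np.array(c['R'])@np.array(X)+np.array(c['t']); s=p[:2]/p[2]; s=s*(1+c['k1']*(s@s)); return s*f+[c['cx'],c['cy']]
def rect(P):
    (c,s,a)=cv2.minAreaRect(P[:,:2].astype(np.float32)); 
    if s[0]<s[1]: s=(s[1],s[0]); a+=90
    return np.round(c,1),np.round(s,1),round((a+90)%180-90,1)
E
python3 - <<'E'
from h import *
for n in('top','side'):
    snap(n,n+'0.png'); c,f=cam(n); print(n,f,c['k1'],-np.array(c['R']).T@np.array(c['t']))
    for k in['station','coupon_top','peg_top','mallet','mallet_grip','mat','sensor','tray','divider','bottle_a','bottle_b','jar']:
        print(k,[(np.round(r['position']).tolist(),round(r['p'],2),onz(n,r['position'],{'coupon_top':40,'peg_top':68,'mallet_grip':32}.get(k,0)).round()[:2].tolist()) for r in bot.pinpoint(k,n)[:5]])
print(bot.get_state())
E
```

```text
pics
top 370.7993853458139 -0.07737567260728578 [483.96021163  44.76526837 937.74040141]
station [([427.0, 199.0], 0.86, [532.0, -218.0])]
coupon_top [([459.0, 202.0], 0.81, [521.0, -286.0])]
peg_top [([412.0, 186.0], 0.67, [560.0, -164.0])]
mallet [([191.0, 202.0], 0.76, [533.0, 385.0])]
mallet_grip [([194.0, 222.0], 0.59, [482.0, 364.0]), ([412.0, 184.0], 0.37, [568.0, -174.0])]
mat [([203.0, 228.0], 0.6, [466.0, 352.0]), ([428.0, 197.0], 0.21, [536.0, -222.0])]
sensor [([287.0, 180.0], 0.85, [587.0, 137.0]), ([309.0, 132.0], 0.69, [710.0, 78.0]), ([291.0, 228.0], 0.66, [464.0, 128.0])]
tray [([286.0, 177.0], 0.62, [593.0, 138.0])]
divider [([348.0, 178.0], 0.65, [589.0, -20.0])]
bottle_a [([230.0, 132.0], 0.74, [712.0, 285.0]), ([372.0, 118.0], 0.63, [743.0, -85.0])]
bottle_b [([230.0, 132.0], 0.74, [712.0, 285.0]), ([372.0, 118.0], 0.63, [743.0, -85.0])]
jar [([386.0, 270.0], 0.76, [356.0, -109.0])]
side 372.522023010371 -0.03325091403319566 [263.72220373 441.43984844 654.62882189]
station [([378.0, 159.0], 0.73, [543.0, -213.0]), ([274.0, 238.0], 0.29, [592.0, 131.0])]
coupon_to
[... 873 characters left out ...]
-327.0])]
{'t': 1.3, 'q': array([-6.65782852e+01,  1.36461987e+01, -7.73821134e-01,  7.55843830e+01,
       -1.19132394e-03,  8.99972850e+01]), 'joint_velocities': array([ 0.03058484,  0.05147786, -0.01764044, -0.00465938,  0.03151799,
        0.04734037]), 'joint_torque': array([ 1.42838599e-04, -5.38594365e+01,  3.46689570e+01,  3.14789533e-03,
        7.08978945e-06, -1.56593399e-05]), 'position': array([ 208.66091674, -481.70203169,  231.28916074]), 'eef_rot': array([-1.79995597e+02,  1.19111530e-03,  2.34244299e+01]), 'force': array([-0.02066127, -0.82896316, -0.31988889]), 'wrist_torque': array([-0.00071374,  0.00956496,  0.01096692]), 'finger_force': 0.0, 'opening': 1.002816567979872}
```

View pics/top0.png

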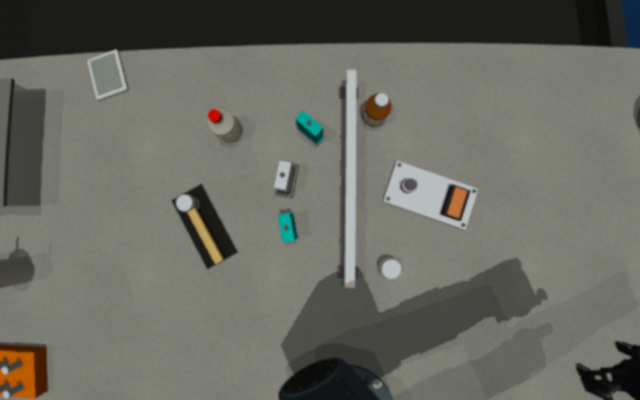

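View pics/side0.png

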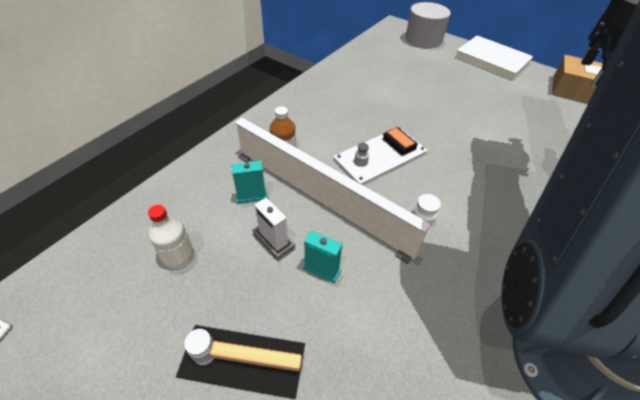

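The top view shows the mallet head at (186,203) with its handle running to (215,262), the peg at (409,185) and the coupon at (456,203). The sensor look-alikes are teal (309,126), teal (288,226) and aluminium in a grey tray (284,178). By colour and tray I choose the one at (284,178), and I'll check it in a crop.

```bash
python3 - <<'E'
from h import *
im,d=snap('top'); im2,d2=snap('side')
cv2.imwrite('pics/crop.png',cv2.resize(im2[180:300,200:360,::-1],None,fx=4,fy=4,interpolation=cv2.INTER_CUBIC))
for n,dd in(('top',d),('side',d2)):
    for k in['mallet','sensor','station','tray','mat','divider','bottle_a','jar']:
        for r in bot.silhouettes(k,n)[:3]:
            P=cloud(n,dd,r['pixels'])
            if len(P)<20: continue
            zt=np.percentile(P[:,2],95); Q=P[P[:,2]>zt-8]
            print(n,k,round(r['p'],2),'ztop',round(zt),'n',len(P),'all',*rect(P),'top',*rect(Q), Q.mean(0).round())
# mallet handle, colour
def col(n,im,dd,lo,hi,zr,box):
    hsv=cv2.cvtColor(im,cv2.COLOR_RGB2HSV); m=cv2.inRange(hsv,lo,hi)>0
    b=np.zeros_like(m); b[box[1]:box[3],box[0]:box[2]]=1
    P=cloud(n,dd,m&b); print(n,len(P),P.mean(0).round(1),*rect(P), np.percentile(P[:,2],[5,50,95]).round())
col('top',im,d,(10,60,90),(30,255,255),0,(150,180,250,280))
col('side',im2,d2,(10,60,90),(30,255,255),0,(150,310,320,400))
col('top',im,d,(5,120,60),(20,255,255),0,(430,170,490,230))
col('side',im2,d2,(5,120,60),(20,255,255),0,(370,110,430,160))
E
```

```text
top mallet 0.68 ztop 61 n 900 all [464.5 348.2] [182.3  41.5] 25.4 top [529.8 378.7] [36.2 35.8] -0.5 [530. 378.  60.]
top sensor 0.97 ztop 103 n 575 all [722.4  77. ] [92.8 50.6] 46.6 top [707.5  75.4] [63.  28.5] 49.1 [706.  75. 100.]
top sensor 0.79 ztop 104 n 424 all [467.8 137.4] [61.6 42. ] 9.2 top [468.9 130.8] [61.7 27.8] 9.4 [469. 131. 100.]
top sensor 0.73 ztop 108 n 536 all [595.4 142.8] [81.1 48.2] -15.6 top [587.3 137.5] [63.8 28.8] -11.7 [587. 137. 105.]Traceback (most recent call last):
  File "<stdin>", line 7, in <module>
  File "h.py", line 18, in cloud
    ys,xs=np.nonzero(mask&(dep>0)); return np.array([bydepth(n,(x,y),dep[y,x]) for x,y in zip(xs,ys)]).reshape(-1,3)
                                                     ~~~~~~~^^^^^^^^^^^^^^^^^^
  File "h.py", line 16, in bydepth
    o,d=ray(n,px); return o+d*dep
        ~~~^^^^^^
  File "h.py", line 10, in ray
    c,f=cam(n); u=np.array([(px[0]-c['cx'])/f,(px[1]-c['cy'])/f]); s=u.copy()
        ~~~^^^
  File "h.py", line 8, in cam
    c=bot.camera_model(n); f=200/np.tan(np.radians(c['fov_y']/2)); return c,f
ValueError: time passes only in moves, steps and waits
```

View pics/crop.png

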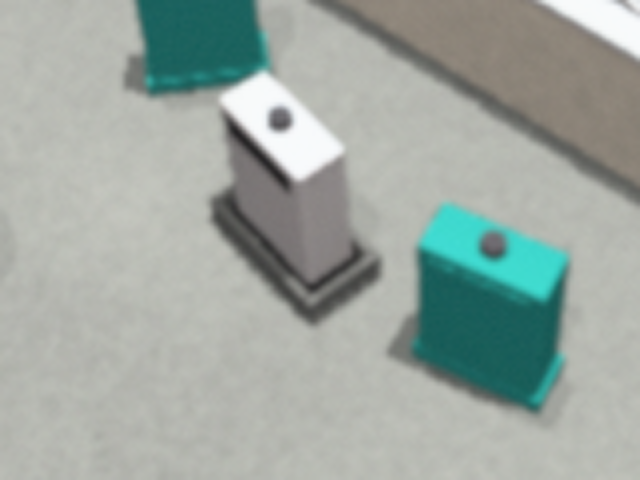

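The crop confirms the aluminium block with a black foot in the grey tray at crop (290,190), with two teal decoys beside it. I'll cache the camera model and repeat the measurement.

```bash
sed -i 's/^def cam(n):/import functools\n@functools.lru_cache(None)\ndef cam(n):/' h.py; cat > m.py <<'E'
from h import *
im,d=snap('top'); im2,d2=snap('side')
for n,dd in(('top',d),('side',d2)):
    for k in['mallet','sensor','station','mat','divider','bottle_a','jar']:
        for r in bot.silhouettes(k,n)[:3]:
            P=cloud(n,dd,r['pixels'])
            if len(P)<20: continue
            zt=np.percentile(P[:,2],95); Q=P[P[:,2]>zt-8]
            print(n,k,round(r['p'],2),'ztop',round(zt),'n',len(P),'all',*rect(P),'top',*rect(Q), Q.mean(0).round())
def col(n,im,dd,lo,hi,box):
    hsv=cv2.cvtColor(im,cv2.COLOR_RGB2HSV); m=cv2.inRange(hsv,lo,hi)>0
    b=np.zeros_like(m); b[box[1]:box[3],box[0]:box[2]]=1
    m=cv2.morphologyEx((m&b).astype(np.uint8),cv2.MORPH_OPEN,np.ones((3,3)))>0
    P=cloud(n,dd,m); print(n,len(P),P.mean(0).round(1),*rect(P), np.percentile(P[:,2],[5,50,95]).round())
col('top',im,d,(10,60,90),(30,255,255),(150,180,250,280))
col('side',im2,d2,(10,60,90),(30,255,255),(150,310,320,400))
col('top',im,d,(5,120,60),(20,255,255),(430,170,490,230))
col('side',im2,d2,(5,120,60),(20,255,255),(370,110,430,160))
# peg cap: pixels above 55mm in station area
for n,dd,b in(('top',d,(395,170,425,200)),('side',d2,(345,130,380,170))):
    m=np.zeros(dd.shape,bool); m[b[1]:b[3],b[0]:b[2]]=1; P=cloud(n,dd,m); Q=P[P[:,2]>58]; print('peg',n,len(Q),*rect(Q),Q.mean(0).round(1))
E
python3 m.py
```

```text
top mallet 0.88 ztop 61 n 991 all [471.5 350.5] [201.4  57.3] 33.7 top [531.1 379.9] [38. 37.] 74.3 [531. 379.  60.]
top sensor 0.92 ztop 104 n 442 all [466.5 129.6] [67.9 29.4] 12.9 top [468.  130.9] [63.7 28.1] 9.8 [468. 130. 100.]
top sensor 0.81 ztop 109 n 521 all [594.1 143.7] [82.4 45.6] -11.5 top [587.6 137.4] [64.  28.3] -11.8 [587. 137. 105.]
top sensor 0.77 ztop 103 n 579 all [717.8  81.2] [95.9 44.5] 35.7 top [706.9  76. ] [62.9 27.5] 49.0 [707.  76. 100.]
top station 0.76 ztop 42 n 3736 all [ 542.6 -225.6] [219.  116.4] 69.5 top [ 541.9 -226.9] [166.6  80.4] 68.7 [ 530. -254.   43.]
top mat 0.74 ztop 42 n 368 all [ 521.2 -281.9] [72.  34.2] -20.0 top [ 521.2 -281.9] [72.  34.2] -20.0 [ 521. -280.   40.]
top mat 0.64 ztop 7 n 1743 all [472.3 350.8] [200.2  93.2] 27.2 top [472.5 350.3] [200.2  92.1] 27.2 [470. 343.   4.]
top divider 0.81 ztop 104 n 2544 all [582.5 -17.8] [501.9  50.1] -1.7 top [582.5 -17.9] [502.   22.5] -1.8 [574. -17. 102.]
top bottle_a 0.87 ztop 151 n 868 all [713.3 278.7] [62.5 56.6] -47.4 top [715.8 281.1] [28.3 27.1] 0.9 [715. 281. 149.]
top bottle_a 
[... 1580 characters left out ...]
 149.]
side jar 0.83 ztop 55 n 590 all [364.1 -97.5] [161.3  53.2] -81.6 top [363.2 -76.3] [116.7  45.8] -84.7 [ 365. -108.   54.]
side jar 0.16 ztop 106 n 1221 all [615.6 108.9] [157.   63.1] -40.0 top [587.7 139. ] [65.8 28.8] -11.9 [585. 141. 104.]
top 615 [449.2 336.   38.4] [448.2 342. ] [151.2  35.9] 28.7 [ 6. 40. 43.]
side 1600 [449.9 336.4  36.8] [457.8 332.8] [155.7  35.6] 28.9 [ 4. 40. 43.]
top 434 [ 519.9 -280.6   39.2] [ 519.4 -281.5] [72.9 37.1] -19.7 [36. 39. 42.]
side 259 [ 520.3 -279.3   38.8] [ 521.9 -281.1] [72.6 38.8] -20.8 [36. 39. 41.]
peg top 111 [ 564.7 -162.5] [27.3 25.1] -45.3 [ 564.3 -161.9   67.3]
peg side 97 [ 563.3 -162.9] [27.4 27. ] -25.6 [ 562.7 -161.    65.9]
```

```bash
cat > need.py <<'E'
import sys,numpy as np
from scipy.spatial.transform import Rotation as Ro
from cell import bot
x,y,z,w=map(float,sys.argv[1:5]); s=bot.get_state(); R=Ro.from_euler('xyz',s['eef_rot'],degrees=True)
T=Ro.from_euler('xyz',[180,0,w],degrees=True)
print('t',round(s['t'],2),'pos',s['position'].round(1),'rot',s['eef_rot'].round(1),'q',s['q'].round(0),'F',s['force'].round(1),'op',round(s['opening'],3),'ff',round(s['finger_force'],1))
print('shift',((R.inv().apply(np.array([x,y,z])-s['position']))/100).round(3),'turn',((R.inv()*T).as_rotvec()/.5).round(3))
E
python3 -m creep '[[0.39,-0.44,0,0,0,0],[0.39,-0.44,0,0,0,0],[0.39,-0.44,0,0,0,0],[0.39,-0.44,0,0,0,0],[0.39,-0.44,0,0,0,0]]'; python3 need.py 482.2 354.2 120 28
```

```text
t: 2.98
position: [300.4, -200.7, 231.5]
eef_rot: [180.0, -0.0, 23.4]
force: [0.7, -1.0, -0.3]
opening: 1.001
finger_force: 0.0
t 2.98 pos [ 300.4 -200.7  231.5] rot [180.   -0.   23.4] q [-34.  -3. -19.  73.   0. 123.] F [ 0.7 -1.  -0.3] op 1.001 ff 0.0
shift [ 3.87  -4.373  1.115] turn [ 0.001 -0.001 -0.161]
```

```bash
for i in 1 2 3; do python3 -m creep '[[0,0,0,0,0,0.36],[0,0,0,0,0,0.36],[0,0,0,0,0,0.36],[0,0,0,0,0,0.36],[0,0,0,0,0,0.36]]' >/dev/null; done; python3 -m creep '[[0,0,0,0,0,0.36],[0,0,0,0,0,0.36]]'; python3 need.py 482.2 354.2 120 -152
```

```text
t: 5.1
position: [-101.6, -247.1, 232.5]
eef_rot: [-168.0, 15.3, -126.1]
force: [0.5, -0.8, 0.2]
opening: 1.002
finger_force: 0.0
t 5.1 pos [-101.6 -247.1  232.5] rot [-168.    15.3 -126.1] q [-126.   -1.  -20.   85.   12.  180.] F [ 0.5 -0.8  0.2] op 1.002 ff 0.0
shift [-7.705 -0.461  3.453] turn [-0.289  0.618  0.838]
```

The turn went the wrong way: yaw has to rise so that j6 unwinds. I'll level the tool and unwind it.

```bash
python3 need.py -102 -300 231 -115; python3 need.py -102 -300 231 -105
```

```text
t 5.1 pos [-101.6 -247.1  232.5] rot [-168.    15.3 -126.1] q [-126.   -1.  -20.   85.   12.  180.] F [ 0.5 -0.8  0.2] op 1.002 ff 0.0
shift [ 0.419 -0.323 -0.033] turn [-0.468  0.492 -0.441]
t 5.1 pos [-101.6 -247.1  232.5] rot [-168.    15.3 -126.1] q [-126.   -1.  -20.   85.   12.  180.] F [ 0.5 -0.8  0.2] op 1.002 ff 0.0
shift [ 0.419 -0.323 -0.033] turn [-0.511  0.451 -0.787]
```

```bash
python3 -m creep '[[0.105,-0.08,-0.01,-0.128,0.113,-0.197],[0.105,-0.08,-0.01,-0.128,0.113,-0.197],[0.105,-0.08,-0.01,-0.128,0.113,-0.197],[0.105,-0.08,-0.01,-0.128,0.113,-0.197]]' >/dev/null;  python3 need.py -102 -300 231 -105;python3 need.py 300 -200 231 -10
```

```text
t 5.6 pos [ -93.3 -300.1  234.1] rot [ 179.9   -0.2 -104.6] q [-107.   -8.  -23.   74.   -0.  177.] F [ 0.5 -0.8  0.2] op 1.002 ff 0.0
shift [0.021 0.084 0.032] turn [ 0.004 -0.006  0.015]
t 5.6 pos [ -93.3 -300.1  234.1] rot [ 179.9   -0.2 -104.6] q [-107.   -8.  -23.   74.   -0.  177.] F [ 0.5 -0.8  0.2] op 1.002 ff 0.0
shift [-1.958 -3.555  0.017] turn [ 9.000e-03 -1.000e-03 -3.301e+00]
```

```bash
for i in 1 2; do python3 -m creep '[[0,-0.5,0,0,0,-0.36],[0,-0.5,0,0,0,-0.36],[0,-0.5,0,0,0,-0.36],[0,-0.5,0,0,0,-0.36],[0,-0.5,0,0,0,-0.36]]' >/dev/null; python3 need.py 482.2 354.2 130 -152; done
```

```text
t 6.22 pos [ 149.2 -274.2  233.9] rot [ 1.80e+02 -1.00e-01 -5.28e+01] q [-61.  -8. -23.  74.  -0. 171.] F [ 0.5 -1.4  0.7] op 1.004 ff 0.0
shift [-2.992 -6.453  1.031] turn [-1.000e-03 -3.000e-03  3.463e+00]
t 6.85 pos [278.3 -69.  233.8] rot [180.   -0.   -1.2] q [-14. -10. -25.  75.  -0. 167.] F [0.5 0.5 0. ] op 0.999 ff 0.0
shift [ 1.948 -4.275  1.036] turn [-1.000e-03 -2.000e-03  5.263e+00]
```

```bash
for i in 1 2 3 4; do python3 -m creep '[[0,0,0,0,0,-0.365],[0,0,0,0,0,-0.365],[0,0,0,0,0,-0.365],[0,0,0,0,0,-0.365],[0,0,0,0,0,-0.365]]' >/dev/null; done; python3 need.py 482.2 354.2 130 -152
```

```text
t 9.35 pos [277.5 -70.4 233.7] rot [-180.    -0.  -152.1] q [-14. -10. -25.  75.  -0. -42.] F [-0.1  0.4 -0.8] op 1.0 ff 0.0
shift [-3.796  2.795  1.034] turn [-0.001 -0.001 -0.003]
```

```bash
python3 -m creep '[[-0.475,0.35,0,0,0,0],[-0.475,0.35,0,0,0,0],[-0.475,0.35,0,0,0,0],[-0.475,0.35,0,0,0,0],[-0.475,0.35,0,0,0,0]]' >/dev/null; python3 -m creep '[[-0.475,0.35,0.2,0,0,0],[-0.475,0.35,0.4,0,0,0],[-0.47,0.345,0.43,0,0,0],[0,0,0,0,0,0]]' >/dev/null; python3 need.py 482.2 354.2 13 -152
python3 - <<'E'
from h import *
im,d=snap('side','s1.png')
E
```

```text
t 10.47 pos [477.4 341.  136.8] rot [-180.    -0.3 -152.3] q [36. 22. -2. 66.  0.  8.] F [-0.5 -0.4  0.8] op 1.0 ff 0.0
shift [-0.112  0.096  1.237] turn [-0.002 -0.012 -0.011]
```

View pics/s1.png

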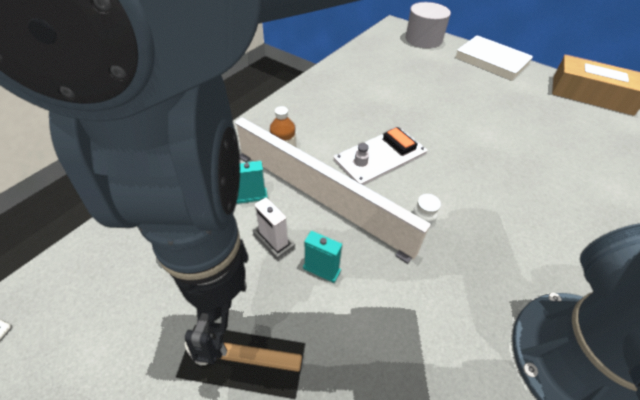

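The gripper hangs over the mallet handle near (210,340). I'll align it, descend and grip.

```bash
python3 -m creep '[[-0.11,0.095,0.1,0,-0.012,-0.011],[0,0,0.4,0,0,0],[0,0,0.4,0,0,0],[0,0,0,0,0,0]]' >/dev/null; python3 need.py 482.2 354.2 13 -152
```

```text
t 11.03 pos [482.3 351.6  49.7] rot [-1.800e+02  1.000e-01 -1.522e+02] q [36. 27. -9. 54. -0.  8.] F [ 0.3 -0.2  0.3] op 1.002 ff 0.0
shift [-0.01   0.024  0.367] turn [-0.002  0.004 -0.005]
```

```bash
python3 -m creep '[[0,0.024,0.2,0,0,0],[0,0,0.165,0,0,0],[0,0,0,0,0,0]]'; python3 -m creep '[[0,0,0,0,0,0],[0,0,0,0,0,0],[0,0,0,0,0,0],[0,0,0,0,0,0],[0,0,0,0,0,0]]' 0 110;  python3 need.py 482.2 354.2 13 -152
```

```text
t: 11.4
position: [482.5, 354.8, 14.7]
eef_rot: [-180.0, 0.3, -152.1]
force: [0.2, -0.7, 0.9]
opening: 1.004
finger_force: 0.0
t: 12.02
position: [482.9, 355.1, 15.1]
eef_rot: [-180.0, 0.3, -152.1]
force: [-1.0, -2.0, 5.8]
opening: 0.237
finger_force: 107.4
t 12.03 pos [482.9 355.1  15.1] rot [-180.     0.3 -152.1] q [ 36.  29. -11.  50.  -0.   8.] F [-1.  -2.   5.8] op 0.237 ff 107.4
shift [ 0.01  -0.005  0.021] turn [-0.001  0.012 -0.004]
```

```bash
python3 -m creep '[[0,0,-0.2,0,0,0],[0,0,-0.4,0,0,0],[0,0,-0.5,0,0,0],[0,0,-0.5,0,0,0],[0,0,-0.25,0,0,0]]' ;  python3 need.py 516 -187 200 -152
```

```text
t: 12.65
position: [482.2, 355.0, 202.1]
eef_rot: [180.0, 0.4, -152.1]
force: [0.3, 0.1, -2.8]
opening: 0.234
finger_force: 108.0
t 12.65 pos [482.2 355.  202.1] rot [ 180.     0.4 -152.1] q [36. 21.  6. 74. -0.  9.] F [ 0.3  0.1 -2.8] op 0.234 ff 108.0
shift [ 2.236e+00 -4.949e+00  2.000e-03] turn [ 0.     0.016 -0.004]
```

```bash
python3 -m creep '[[0.12,-0.27,0,0,0,0],[0.22,-0.49,0,0,0,0],[0.22,-0.49,0,0,0,0],[0.22,-0.49,0,0,0,0],[0.22,-0.49,0,0,0,0]]' >/dev/null; python3 -m creep '[[0.22,-0.49,0,0,0,0],[0.22,-0.49,0,0,0,0],[0.22,-0.49,0,0,0,0],[0.22,-0.49,0,0,0,0],[0.22,-0.49,0,0,0,0]]' >/dev/null; python3 -m creep '[[0.13,-0.28,0,0,0,0],[0,0,0,0,0,0]]' >/dev/null;  python3 need.py 516 -187 110 -152
```

```text
t 14.15 pos [ 516.1 -190.   197.7] rot [ 180.     0.2 -152.3] q [-20.  17.  -1.  72.   0. -48.] F [ 0.6 -0.3 -3.3] op 0.232 ff 108.3
shift [-0.009  0.027  0.877] turn [ 0.001  0.009 -0.01 ]
```

```bash
python3 -m creep '[[-0.01,0.027,0.3,0,0.009,-0.01],[0,0,0.4,0,0,0],[0,0,0.18,0,0,0],[0,0,0,0,0,0]]' >/dev/null;  python3 need.py 516 -187 65 -152
python3 - <<'E'
from h import *
im,d=snap('top'); im2,d2=snap('side')
t=bot.get_state()['position']
a=np.radians(28); hd=t+[54*np.cos(a),54*np.sin(a),45]; print('expect head',hd)
for n,i,dd in(('top',im,d),('side',im2,d2)):
    for r in bot.silhouettes('mallet',n)[:1]:
        P=cloud(n,dd,r['pixels']); Q=P[np.linalg.norm(P[:,:2]-hd[:2],axis=1)<35]
        z=np.percentile(Q[:,2],90);Q=Q[Q[:,2]>z-8] ;print(n,r['p'],z,*rect(Q),Q.mean(0))
p=proj('side',hd).astype(int);print(p)
cv2.imwrite('pics/s2.png',cv2.resize(im2[90:210,290:450,::-1],None,fx=4,fy=4))
E
```

```text
t 14.65 pos [ 515.2 -183.7  109.1] rot [ 1.798e+02 -1.000e-01 -1.518e+02] q [-20.  20. -11.  60.   0. -48.] F [-0.1 -0.5 -2.5] op 0.239 ff 108.2
shift [ 0.007 -0.034  0.441] turn [ 0.005 -0.003  0.008]
expect head [ 564.34808213 -159.19741967  156.09814403]
top 0.93 154.29963448203677 [ 562.6 -156.6] [38.7 38.6] -29.3 [ 562.30072434 -156.26622573  152.85452225]
side 0.67 154.19055937926524 [ 563.7 -156.4] [38.7 37.1] -44.7 [ 561.43798771 -154.2206723   152.86559462]
[366 116]
```

View pics/s2.png

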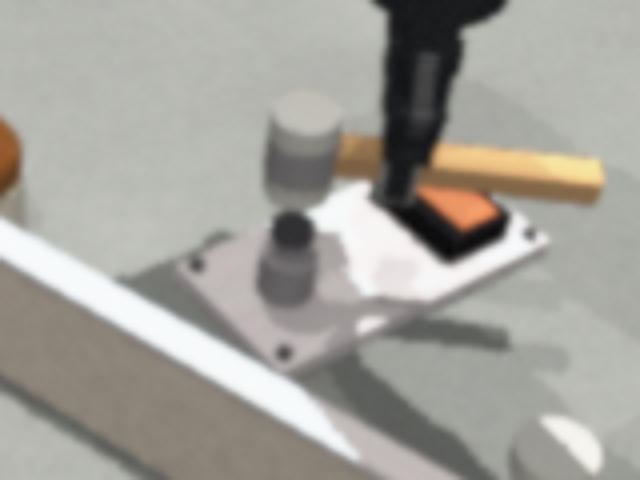

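The mallet head at crop (303,145) hangs right above the peg cap at (292,230), and measures about 6 mm off in y. I'll correct that and press down gently.

```bash
python3 -m creep '[[0.02,-0.058,0.15,0,0,0.008],[0,0,0.08,0,0,0],[0,0,0.0,0,0,0]]';python3 -m creep '[[0,0,0.05,0,0,0],[0,0,0.05,0,0,0],[0,0,0.05,0,0,0],[0,0,0,0,0,0]]'; python3 need.py 516 -187 65 -152;  python3 -m creep '[[0,0,0.04,0,0,0],[0,0,0.03,0,0,0],[0,0,0,0,0,0]]'
```

```text
t: 15.22
position: [516.6, -191.1, 86.5]
eef_rot: [179.9, -0.0, -152.1]
force: [-0.8, 0.7, -3.7]
opening: 0.235
finger_force: 108.3
t: 15.72
position: [517.7, -191.2, 72.5]
eef_rot: [-180.0, 0.1, -152.1]
force: [0.8, -0.5, -2.1]
opening: 0.238
finger_force: 108.7
t 15.72 pos [ 517.7 -191.2   72.5] rot [-1.800e+02  1.000e-01 -1.521e+02] q [-20.  22. -13.  55.   0. -48.] F [ 0.8 -0.5 -2.1] op 0.238 ff 108.7
shift [-0.005  0.045  0.075] turn [-0.001  0.003 -0.002]
t: 16.1
position: [517.7, -191.2, 65.5]
eef_rot: [-180.0, 0.1, -152.1]
force: [0.7, -0.7, -1.1]
opening: 0.236
finger_force: 109.0
```

```bash
for i in 1; do python3 -m creep '[[0,0,0.02,0,0,0]]'|grep -E 'pos|force'; python3 -m creep '[[0,0,0.02,0,0,0]]'|grep -E 'pos|force';python3 -m creep '[[0,0,0.02,0,0,0]]'|grep -E 'pos|force'; done; python3 - <<'E'
from h import *
im2,d2=snap('side')
cv2.imwrite('pics/s3.png',cv2.resize(im2[90:210,290:450,::-1],None,fx=4,fy=4))
E
```

```text
position: [517.6, -191.4, 63.8]
force: [-5.0, -2.4, 14.6]
finger_force: 110.7
position: [517.3, -191.6, 63.0]
force: [-11.5, -1.0, 29.0]
finger_force: 113.1
position: [517.1, -192.2, 61.7]
force: [-14.1, -4.9, 35.9]
finger_force: 114.3
```

View pics/s3.png

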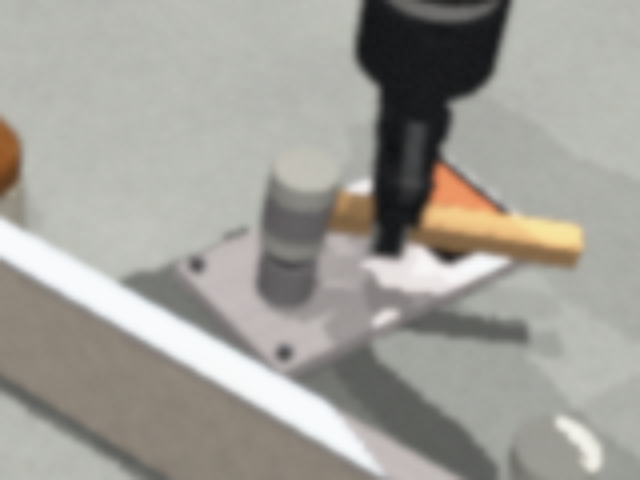

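The head now rests on the lowered cap at crop (295,255). Force jumped to 36 N, which looks like a hard stop. I'll lift and check the cap height.

```bash
python3 -m creep '[[0,0,-0.1,0,0,0],[0,0,-0.4,0,0,0],[0,0,-0.45,0,0,0],[0,0,-0.45,0,0,0],[0,0,0,0,0,0]]'; python3 - <<'E'
from h import *
for n in('top','side'):
    im,dd=snap(n)
    b=(395,170,430,205) if n=='top' else (345,130,385,175)
    m=np.zeros(dd.shape,bool); m[b[1]:b[3],b[0]:b[2]]=1; P=cloud(n,dd,m); P=P[np.linalg.norm(P[:,:2]-[564,-162],axis=1)<10]; Q=P[P[:,2]<100]; print(n,len(Q),np.percentile(Q[:,2],[10,50,90]) if len(Q) else '')
    for r in bot.silhouettes('mallet',n)[:1]:
        P=cloud(n,dd,r['pixels']); t=bot.get_state()['position']; u=np.array([np.cos(np.radians(27.9)),np.sin(np.radians(27.9))]); s=(P[:,:2]-t[:2])@u
        for lo,hi in((-110,-90),(-70,-50),(-40,-25),(35,75)): 
            k=(s>lo)&(s<hi); 
            if k.sum()>5: print(n,lo,k.sum(),(np.percentile(P[k,2],[50,85])-t[2]).round(1))
E
python3 need.py 483 355 200 -152
```

```text
t: 17.15
position: [518.8, -191.6, 202.4]
eef_rot: [-179.8, 0.2, -152.1]
force: [-0.1, 0.8, -4.4]
opening: 0.234
finger_force: 109.0
top 53 [50.98519718 52.97947616 55.10153825]
top -110 109 [27.1 28.6]
top -70 132 [27.9 29.2]
top -40 53 [27.8 29.4]
top 35 486 [48.6 50.2]
side 35 [50.70135543 52.04282505 53.37414558]
side -110 119 [22.8 25.3]
side -70 121 [23.5 25.6]
side -40 93 [24.2 26.3]
side 35 588 [30.1 46.1]
t 17.35 pos [ 516.4 -190.8  197.8] rot [ 1.799e+02 -1.000e-01 -1.521e+02] q [-20.  17.  -1.  72.   0. -48.] F [ 0.2 -0.2 -3.5] op 0.236 ff 109.0
shift [-2.262  4.978 -0.015] turn [ 0.004 -0.002 -0.002]
```

The cap top is at 53 mm, so the peg is home. I'm taking the mallet back to the mat.

```bash
python3 -m creep '[[-0.13,0.28,0,0,0,0],[-0.22,0.485,0,0,0,0],[-0.22,0.485,0,0,0,0],[-0.22,0.485,0,0,0,0],[-0.22,0.485,0,0,0,0]]' >/dev/null; python3 -m creep '[[-0.22,0.485,0,0,0,0],[-0.22,0.485,0,0,0,0],[-0.22,0.485,0,0,0,0],[-0.22,0.485,0,0,0,0],[-0.22,0.485,0,0,0,0]]' >/dev/null; python3 -m creep '[[-0.15,0.33,0,0,0,0],[0,0,0,0,0,0]]' >/dev/null;  python3 need.py 483 355 15 -152
```

```text
t 18.85 pos [482.7 356.2 197.2] rot [-1.800e+02 -1.000e-01 -1.519e+02] q [36. 22.  6. 74.  0.  8.] F [ 0.3  0.2 -2.5] op 0.235 ff 108.9
shift [-1.000e-03 -1.200e-02  1.822e+00] turn [-0.001 -0.005  0.004]
```

```bash
python3 -m creep '[[0,-0.012,0.4,0,0,0],[0,0,0.5,0,0,0],[0,0,0.4,0,0,0],[0,0,0.2,0,0,0],[0,0,0,0,0,0]]' >/dev/null;  python3 need.py 483 355 15 -152
python3 - <<'E'
from h import *
t=bot.get_state()['position']; u=np.array([np.cos(np.radians(28)),np.sin(np.radians(28))])
for n in('top','side'):
    im,dd=snap(n)
    for r in bot.silhouettes('mallet',n)[:1]:
        P=cloud(n,dd,r['pixels']); s=(P[:,:2]-t[:2])@u
        for lo,hi in((-110,-90),(-70,-50),(-40,-25),(35,75)): 
            k=(s>lo)&(s<hi); 
            if k.sum()>5: print(n,lo,k.sum(),(np.percentile(P[k,2],[50,85])-t[2]).round(1))
E
```

```text
t 19.48 pos [483.  351.1  47.1] rot [-179.9   -0.3 -152.1] q [36. 27. -8. 55. -0.  8.] F [-0.9 -0.8 -3. ] op 0.236 ff 108.8
shift [-0.02   0.035  0.321] turn [-0.002 -0.009 -0.004]
top -110 96 [23.8 25.9]
top -70 92 [24.4 26.1]
top -40 65 [24.6 26.5]
top 35 254 [43.8 46.5]
side -110 226 [25.6 26.8]
side -70 233 [26.3 27.8]
side -40 166 [26.9 28.4]
side 35 457 [46.7 48.7]
```

```bash
python3 -m creep '[[-0.02,0.035,0.15,0,0,0],[0,0,0.1,0,0,0],[0,0,0.04,0,0,0],[0,0,0,0,0,0]]';  python3 -m creep '[[0,0,0.02,0,0,0],[0,0,0,0,0,0]]'
```

```text
t: 20.18
position: [484.4, 357.0, 20.1]
eef_rot: [-180.0, -0.0, -152.1]
force: [-0.9, 0.7, -2.9]
opening: 0.233
finger_force: 108.9
t: 20.42
position: [484.8, 357.2, 18.7]
eef_rot: [-180.0, 0.1, -152.1]
force: [0.0, 0.4, -3.2]
opening: 0.236
finger_force: 108.9
```

```bash
python3 -m creep '[[0,0,0.02,0,0,0],[0,0,0,0,0,0]]'|grep -E 'pos|force';  python3 -m creep '[[0,0,0.015,0,0,0],[0,0,0,0,0,0]]'|grep -E 'pos|force'
```

```text
position: [484.7, 357.2, 16.5]
force: [-0.3, 0.5, -3.1]
finger_force: 108.9
position: [484.7, 357.2, 15.0]
force: [-0.2, -0.9, -2.4]
finger_force: 108.9
```

```bash
python3 -m creep '[[0,0,0.01,0,0,0],[0,0,0,0,0,0]]'|grep -E 'pos|force';  python3 -m creep '[[0,0,0.01,0,0,0],[0,0,0,0,0,0]]'|grep -E 'pos|force'
```

```text
position: [484.8, 357.2, 14.5]
force: [-2.6, -1.1, 2.5]
finger_force: 109.8
position: [484.7, 357.2, 14.2]
force: [-3.9, -2.2, 10.6]
finger_force: 111.1
```

The mallet is resting on the mat. I'll release and go up.

```bash
python3 -m creep '[[0,0,0,0,0,0],[0,0,0,0,0,0],[0,0,0,0,0,0],[0,0,0,0,0,0]]' 1; python3 -m creep '[[0,0,-0.1,0,0,0],[0,0,-0.3,0,0,0],[0,0,-0.6,0,0,0],[0,0,-0.6,0,0,0],[0,0,-0.6,0,0,0]]'; python3 need.py 587.6 138 230 168.3
```

```text
t: 21.92
position: [484.8, 357.3, 13.0]
eef_rot: [-180.0, 0.0, -152.1]
force: [-0.3, 0.3, 0.3]
opening: 1.002
finger_force: 0.0
t: 22.55
position: [484.3, 357.0, 236.0]
eef_rot: [-180.0, 0.1, -152.1]
force: [0.9, 1.0, -0.7]
opening: 0.999
finger_force: 0.0
t 22.55 pos [484.3 357.  236. ] rot [-1.800e+02  1.000e-01 -1.521e+02] q [36. 21. 11. 79. -0.  8.] F [ 0.9  1.  -0.7] op 0.999 ff 0.0
shift [ 0.113 -2.419  0.06 ] turn [1.000e-03 4.000e-03 1.384e+00]
```

```bash
python3 -m creep '[[0.03,-0.6,0,0,0,0],[0.03,-0.6,0,0,0,0],[0.03,-0.6,0,0,0,0],[0.03,-0.6,0,0,0,0]]'>/dev/null; python3 -m creep '[[0,0,0,0,0,0.346],[0,0,0,0,0,0.346],[0,0,0,0,0,0.346],[0,0,0,0,0,0.346],[0,0,0,0,0,0]]'>/dev/null; python3 need.py 587.6 138 51 168.3
python3 - <<'E'
from h import *
im,dd=snap('side','s4.png')
for r in bot.silhouettes('mallet','side')[:1]:
    P=cloud('side',dd,r['pixels']); Q=P[P[:,2]>53]; print('mallet head',rect(Q),np.median(Q[:,2]))
E
```

```text
t 23.68 pos [586.3 139.5 233.8] rot [1.800e+02 1.000e-01 1.684e+02] q [13. 21. 11. 79. -0. 25.] F [-0.3 -0.5  0. ] op 0.996 ff 0.0
shift [-0.013 -0.013  1.828] turn [0.001 0.003 0.002]
mallet head (array([532.2, 383.9]), array([39.2, 38.8]), -82.8) 59.88761094203244
```

View pics/s4.png

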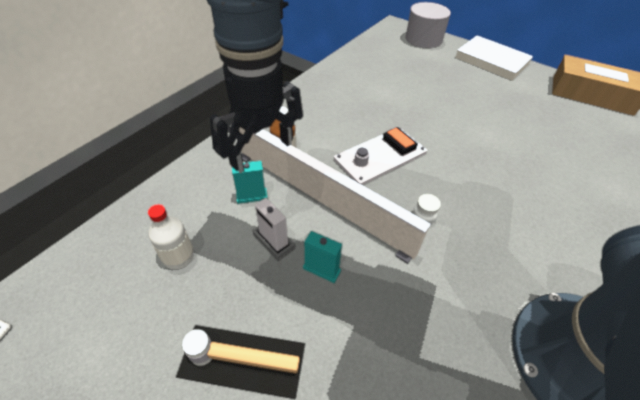

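The picture shows the mallet standing on the mat with its head at (198,347), and the gripper above the sensor at (270,225). I'll descend and grip it.

```bash
python3 -m creep '[[-0.013,-0.013,0.4,0,0,0],[0,0,0.5,0,0,0],[0,0,0.5,0,0,0],[0,0,0.1,0,0,0],[0,0,0,0,0,0]]'>/dev/null; python3 need.py 587.6 138 56 168.3
```

```text
t 24.4 pos [587.8 138.1  83.9] rot [1.800e+02 1.000e-01 1.684e+02] q [13. 26. -5. 59. -0. 25.] F [0.5 0.1 0.3] op 1.005 ff 0.0
shift [ 0.002 -0.002  0.279] turn [0.001 0.002 0.002]
```

```bash
python3 -m creep '[[0,0,0.2,0,0,0],[0,0,0.08,0,0,0],[0,0,0,0,0,0]]'>/dev/null; python3 -m creep '[[0,0,0,0,0,0],[0,0,0,0,0,0],[0,0,0,0,0,0],[0,0,0,0,0,0],[0,0,0,0,0,0]]' 0 80; python3 need.py 587.6 138 56 168.3
```

```text
t: 25.4
position: [587.8, 138.0, 55.7]
eef_rot: [180.0, 0.1, 168.3]
force: [-0.3, -1.9, 5.9]
opening: 0.319
finger_force: 79.4
t 25.4 pos [587.8 138.   55.7] rot [1.800e+02 1.000e-01 1.683e+02] q [13. 27. -7. 56. -0. 25.] F [-0.3 -1.9  5.9] op 0.319 ff 79.4
shift [ 0.002 -0.    -0.003] turn [ 0.001  0.003 -0.   ]
```

```bash
python3 -m creep '[[0,0,-0.15,0,0,0],[0,0,-0.4,0,0,0],[0,0,-0.5,0,0,0],[0,0,-0.5,0,0,0],[0,0,-0.15,0,0,0]]'; python3 need.py 520.6 -281 225 159.8
```

```text
t: 26.02
position: [588.4, 138.3, 228.6]
eef_rot: [179.9, 0.3, 168.3]
force: [0.5, 0.3, -4.6]
opening: 0.317
finger_force: 79.9
t 26.02 pos [588.4 138.3 228.6] rot [179.9   0.3 168.3] q [13. 21. 10. 78.  0. 25.] F [ 0.5  0.3 -4.6] op 0.317 ff 79.9
shift [-0.187 -4.243  0.027] turn [0.005 0.01  0.296]
```

```bash
python3 -m creep '[[-0.01,-0.25,0,0,0,0],[-0.02,-0.5,0,0,0,0],[-0.025,-0.5,0,0,0,0],[-0.025,-0.5,0,0,0,0],[-0.025,-0.5,0,0,0,0]]'>/dev/null; python3 -m creep '[[-0.025,-0.5,0,0,0,0],[-0.025,-0.5,0,0,0,0],[-0.025,-0.5,0,0,0,0],[-0.01,-0.35,0,0,0,0],[0,-0.14,0,0,0,0]]'>/dev/null; python3 -m creep '[[0,0,0,0,0,0.15],[0,0,0,0,0,0.146],[0,0,0,0,0,0]]'>/dev/null; python3 need.py 520.6 -281 130 159.8
```

```text
t 27.65 pos [ 519.7 -280.3  224.2] rot [ 1.799e+02 -1.000e-01  1.599e+02] q [-28.  20.   8.  77.   0.  -8.] F [ 0.7 -0.9 -3.7] op 0.32 ff 79.9
shift [-0.012 -0.005  0.942] turn [ 0.002 -0.002  0.002]
```

```bash
python3 -m creep '[[-0.012,-0.005,0.3,0,0,0],[0,0,0.4,0,0,0],[0,0,0.2,0,0,0],[0,0,0.04,0,0,0],[0,0,0,0,0,0]]'>/dev/null; python3 need.py 520.6 -281 101 159.8
python3 - <<'E'
from h import *
t=bot.get_state()['position']
for n in('top','side'):
    im,dd=snap(n)
    if n=='side': cv2.imwrite('pics/s5.png',cv2.resize(im[70:190,320:480,::-1],None,fx=4,fy=4))
    for r in bot.silhouettes('sensor',n)[:4]:
        P=cloud(n,dd,r['pixels']); P=P[np.linalg.norm(P[:,:2]-t[:2],axis=1)<60]
        if len(P)<20: continue
        z=P[:,2]; print(n,r['p'],len(P),'z',np.percentile(z,[2,50,90,98]).round(), 'low',*rect(P[z<t[2]-40]) if (z<t[2]-40).sum()>9 else '', 'all',*rect(P))
E
```

```text
t 28.27 pos [ 521.2 -281.7  131.4] rot [1.800e+02 1.000e-01 1.599e+02] q [-28.  23.  -2.  65.   0.  -8.] F [ 0.6 -0.3 -4.1] op 0.317 ff 79.9
shift [0.009 0.005 0.304] turn [0.001 0.002 0.003]
top 0.88 367 z [ 85. 149. 181. 182.] low [ 504.3 -262.3] [40.1 16.9] 9.2 all [ 520.1 -276.9] [67.6 28.4] -15.9
side 0.58 857 z [ 84. 125. 179. 182.] low [ 523.  -267.1] [75.1 26.6] 0.9 all [ 520.4 -269.3] [71.8 42.1] 16.2
```

View pics/s5.png

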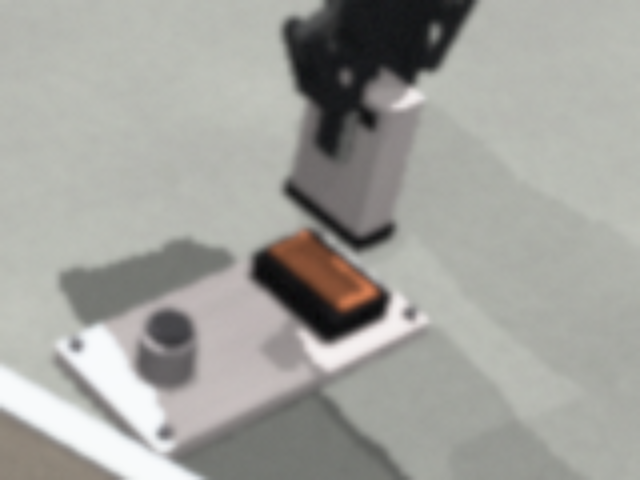

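The sensor at crop (355,170) is upright, unslipped and parallel to the coupon at (320,270), and the peg cap at (168,325) is down. Last step is to descend to about 1 cm above the coupon.

```bash
python3 -m creep '[[0.009,0.005,0.15,0,0,0],[0,0,0.1,0,0,0],[0,0,0.04,0,0,0],[0,0,0,0,0,0],[0,0,0,0,0,0]]'>/dev/null; python3 need.py 520.6 -281 101 159.8
python3 - <<'E'
from h import *
im,dd=snap('side'); cv2.imwrite('pics/s6.png',cv2.resize(im[70:190,320:480,::-1],None,fx=4,fy=4))
t=bot.get_state()['position']; a=np.radians(-20.2); c,s=np.cos(a),np.sin(a)
P=cloud('side',dd,np.pad(np.ones((120,160),bool),((70,210),(320,160)))); P=P[np.linalg.norm(P[:,:2]-[520.6,-281],axis=1)<70]
Q=P-[520.6,-281,0]; x=Q[:,0]*c+Q[:,1]*s; y=-Q[:,0]*s+Q[:,1]*c
k=(P[:,2]>66)&(P[:,2]<90)&(abs(y)<25); print('body x',np.percentile(x[k],[1,99]).round(1),'y',np.percentile(y[k],[1,50,99]).round(1))
k=(P[:,2]>51)&(P[:,2]<61)&(abs(y)<25); print('foot x',np.percentile(x[k],[1,99]).round(1),'y',np.percentile(y[k],[1,50,99]).round(1))
k=(P[:,2]>36)&(P[:,2]<45)&(abs(y)<25); print('block x',np.percentile(x[k],[1,99]).round(1))
E
```

```text
t 29.1 pos [ 520.5 -281.2  102.3] rot [1.800e+02 1.000e-01 1.598e+02] q [-28.  24.  -5.  61.   0.  -8.] F [-0.8 -0.8 -4.4] op 0.315 ff 80.0
shift [0.    0.002 0.013] turn [0.001 0.002 0.   ]
body x [-32.3  29.8] y [-9.7 15.  17.3]
foot x [-35.2  33.4] y [-12.3  15.5  18. ]
block x [-37.8  37.2]
```

View pics/s6.png

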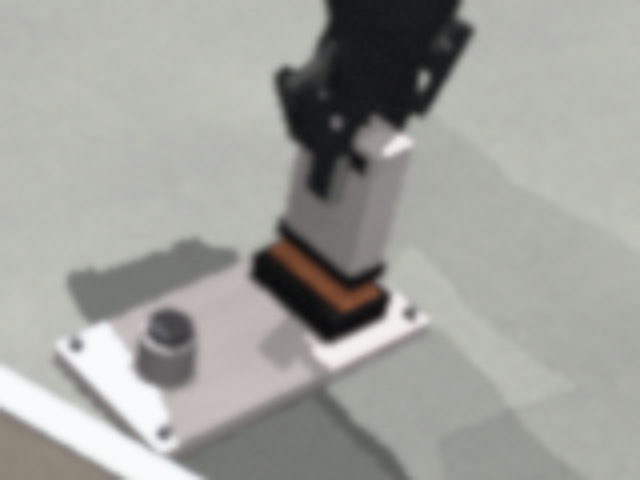

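The foot at (330,255) sits centred and parallel, just above the copper. I'll trim 1 mm, settle and hand in.

```bash
python3 -m creep '[[0,0,0.013,0,0,0],[0,0,0,0,0,0],[0,0,0,0,0,0],[0,0,0,0,0,0],[0,0,0,0,0,0]]'; python3 -c "
from cell import bot
print(bot.close_job())"
```

```text
t: 29.78
position: [520.4, -281.1, 100.8]
eef_rot: [180.0, 0.1, 159.8]
force: [-0.2, -0.7, -4.5]
opening: 0.312
finger_force: 80.0
the job is handed in; nothing more can be done
None
```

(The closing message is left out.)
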